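Close the spray booth's air-filter box

ROBOT

A 6-joint arm with a two-finger parallel gripper is mounted at the origin on a cart in front of the work surface, level with it; the furniture and walls round the work are solid. World frame = base frame: x ahead of the robot, y to its left, z up, the work surface at z = 0. Lengths are in m, angles in degrees, forces in N, time in s.
With the tool pointing down it reaches from about 0.3 to 0.875 m from the base axis. Payload 4.2 kg.
Tool frame: the origin (TCP) lies midway between the tips of the shut fingers; the grasp point (between the pads) lies 19 mm behind it; z points along the fingers, y is the line along which they close (so a half turn about z gives the same grasp; the last joint's range is limited). The gripper opens to 85 mm and grips with 20 to 120 N. Pads are 22 mm wide; open, the fingers measure 114 mm over their backs; the gripper's body (76 mm by 85 mm) begins 54 mm behind the grasp point. The pads swing forward as they close: fully open they stand 13 mm farther back than shut.
Start: joints at [-74.714, 18.312, 89.639, -0, 72.044, -1.146], TCP at [0.163, -0.552, 0.231] pointing down, gripper open.
Joint ranges: [-177.97, 177.97], [-48.28, 115.42], [12.27, 149.76], [-77.06, 257.06], [2.81, 150.46], [-146.56, 146.56]. Speed limits (degrees/s): [147.25, 147.25, 180, 180, 180, 180].

INTERFACE

Orientations are given as a 3x3 rotation matrix whose columns are the frame's x, y, z axes.
In Python, from workcell import bot gives the robot as it stands. The module is installed in compiled form; this text tells all that it offers.
- The arm moves only by the tool play_rows, never from a script. Its arguments are lists of equal length, an entry for each row: "slide": the shift along the tool's x, y, z normalised to -1 to 1, where 1 is 500 mm, a list of three; "angular": the turn, a rotation vector about the tool's x, y, z normalised to -1 to 1, where 1 is 180 degrees, a list of three; "gripper": the opening, from 0 (shut) to 1 (fully open). A call has exactly 5 rows; each row shifts and turns the commanded pose from where the row before left it, along the tool's axes as they then stand; what a row does not reach is not made up. A row lasts 1/10 s, in which the tool goes at most 50 mm and 8.59 degrees, less where a joint would pass 70% of its speed; a pose out of reach is approached as far as the arm can. A call with a number of a shift or a turn outside -1 to 1 is refused whole. A call with a gripper value outside its range is refused whole. The fingers move at their own pace and stop on an object; "force" is the grip in N (left out, the last holds). Time passes only in rows, so rows that do not move let the fingers close, or fill a call up. It gives the time, the measured TCP pose, the force, the opening and the grip force at its end, in the units of the state.
- bot.get_state(): the state, without advancing time (a new reading comes with each control period).
- bot.get_image(name): name is "scene" or "top"; returns (picture, depth): 384x512x3 uint8, blue, green, red; 384x512 float32, m along the optical axis (not along the pixel's ray), 0 where there is no reading.
- bot.camera_params(name): a dict with "mtx" (3x3 intrinsics, pixels), "k1" (the pictures are not rectified: a ray, as slopes to the right and down, at radius r is drawn at 1 + k1 r^2 times it, then the intrinsics apply), "rvec" (rotation vector, rad) and "tvec" (3), from world to camera coordinates, as OpenCV has them. Camera axes: x right, y down, z forward; pixel columns grow to the right and rows downward; lengths in m; the calibration is good to about 2 mm. A picture is of the moment at which its call begins. camera_params takes no time and is no camera call.
- bot.finish_job(): hands the job in; it is judged then, once.
The state is a dict: "time_s": time; "joint_positions": joint angles; "joint_vel": joint speeds; "effort": joint torques, N m; "tool_pos": TCP position; "tool_rot": TCP orientation; "ft_force": force on the tool from outside, world axes, zero at the start; "ft_torque": the same for the moment, N m; "width": finger opening in m; "finger_force": force on a finger pad.
Only numpy, scipy, OpenCV 4.12 (cv2) and the standard library are available. Lean on these libraries where they do the work, as an engineer would, in place of code of your own. Each camera call takes 0.05 s, during which the arm holds its last target. There are 200 camera calls.

TASK

Get the spray booth's blue air-filter box closed up: first turn the black vent handle until its white pointer stands at the red set mark on the dial, then turn the yellow fastener on the cover until its slot lines up with the two white marks. Last, press the sprung cover all the way down onto its frame and finish still holding it pressed there, with the vent and fastener as you set them. Leave the jar, the blue tub and the tape roll standing where they are, and do not shift the red mark.

Things in the scene. Friction and masses are not known exactly. Their poses are not given: they have to be found in the camera images.
- filter_box: Blue metal air-filter box fixed to the table, 140 (its x) x 220 (its y) x 56 mm high. Origin: centre of its underside, at table height; z up. At yaw 0 its x points away from the robot and its y to the robot's left. The cover is on the -y part of its top, the vent valve on the +y part.
- cover: Dark steel cover, 120 x 120 x 5 mm, centred at x 0, y -40 mm of the box; axes of the box. Origin: centre of its underside, held 68 mm above the table by springs. Pressed anywhere it slides straight down 7 mm to a hard stop on its frame (seated): 5 N starts it, 11 N holds it at the stop; let go, it rises. With the slot off the marks it is blocked after about 2 mm.
- press_pad (a point): Top centre of the flat black round rubber pad on the cover (diameter 24 mm, 3 mm high), a good place to press: 42 mm from the fastener's axis, towards the box's -y. It moves with the cover (76 mm above the table while the cover is up). Axes of the box.
- fastener_grip (a point): On the vertical turning axis of the yellow wing fastener at the cover's centre, 98 mm above the table (cover up). The wing is 40 mm long (point's x, along its black 5 mm slot) x 22 mm wide (y); its top is 107 mm, its foot 77 mm above the table; the washer under it is 36 mm across; the cover's top is at 73 mm. The point turns with the wing.
- fastener (a joint): Angle of the fastener, rad: 0 = slot in line with the two white marks on the cover, which lie along the box's x axis; grows clockwise seen from above; range -0.4 to 1.571. It starts about 1 to 1.45. Turns with light friction (0.05 N m) and stays where left.
- vent_grip (a point): Point on the vertical turning axis of the black vent handle, 85 mm above the table, at x 0, y +66 mm in the box frame. The handle is a bar 46 mm long (this point's x, the white pointer at its +x end) x 14 mm wide (y), from 64 to 95 mm above the table; the dial below it, diameter 80 mm, has its top at 59 mm. The point turns with the handle.
- vent (a joint): Angle of the vent handle, rad: 0 = closed, pointer along the box's +x; grows clockwise seen from above as it opens; range 0 to 1.571. Light friction (0.05 N m), stays where left. It starts nearly closed.
- set_mark_tip (a point): Red mark (12 x 5 x 4 mm) lying on the vent dial 33.5 mm from the vent's axis; this point is its top centre; its x axis points outward from the vent's axis.
- set_mark (a joint): Angle of the red set mark about the vent's axis, rad, counted as the vent's angle is: the vent is set when both are equal. Leave it as it is; the mark is flat and the handle passes inside it without touching.
- jar: Small stoneware jar, 61 mm across, 66 mm high; beyond the far side of the box, behind the tape; bystander. Origin: centre of its underside.
- blue_tub: Small clear blue plastic tub, 64 mm across, 66 mm high; beyond the far left corner of the box; bystander. Origin: centre of its underside.
- tape: Brown roll of tape lying flat, 60 mm across, 24 mm high, behind the box; bystander. Origin: centre of its underside.

How it is judged:
By the outcome, as a careful person would: the job done as asked, in the order asked, and still so for the second after the job is handed in, while the arm keeps its last pose, push and grip.
It also fails if it takes over 61 s, if anything falls off the work surface, if the arm or the gripper's body presses on something with over 40 N, if the wrist force passes 120 N, or if a joint passes its speed limit or range.

## Working session

There is one attempt and no reset: what is moved stays moved. The work goes in short steps, Python scripts to look and compute and a tool call to move; the robot and the scene stay as the last step left them, time stands still between calls to the robot, and variables do not carry over. Pictures are saved under pics/ and viewed, at most 10 in all, crops included, and the job is handed in when it is done.

Besides the shell and the picture viewer there is one more tool, called after "Request:" as name(argument=value, ...), one argument or row to a line, values as JSON. play_rows: Moves the arm, as the interface text tells. Its arguments: {"type":"object","properties":{"slide":{"type":"array"},"angular":{"type":"array"},"gripper":{"type":"array"},"force":{"type":"number"}},"required":["slide","angular","gripper"]}

```bash
mkdir -p pics; cat > h.py <<'E'
import numpy as np, cv2
from workcell import bot
def P(n):
    c=bot.camera_params(n); R,_=cv2.Rodrigues(np.array(c['rvec'],float)); return np.array(c['mtx'],float),float(c['k1']),R,np.array(c['tvec'],float).ravel()
def ray(n,uv):
    K,k1,R,t=P(n); d=(np.atleast_2d(uv)-K[:2,2])/[K[0,0],K[1,1]]
    s=d.copy()
    for _ in range(20): s=d/(1+k1*(s**2).sum(1,keepdims=True))
    return np.c_[s,np.ones(len(s))],R,t
def atz(n,uv,z):
    s,R,t=ray(n,uv); d=s@R; o=-R.T@t
    return o+d*((np.asarray(z)-o[2])/d[:,2])[:,None]
def proj(n,X):
    K,k1,R,t=P(n); c=np.atleast_2d(X)@R.T+t; s=c[:,:2]/c[:,2:]; s=s*(1+k1*(s**2).sum(1,keepdims=True))
    return s*[K[0,0],K[1,1]]+K[:2,2]
E
python3 - <<'E'
from h import *
for n in("scene","top"):
    im,d=bot.get_image(n); cv2.imwrite(f"pics/{n}0.png",im); np.save(n+"d.npy",d)
    K,k,R,t=P(n); print(n,K.tolist(),k,(-R.T@t).round(3),R.round(2).tolist())
s=bot.get_state(); print(s)
E
```

```text
scene [[390.4703642858101, 0.0, 259.17753088118496], [0.0, 390.4703642858101, 191.4732893623501], [0.0, 0.0, 1.0]] -0.021694373193948308 [1.241 0.024 0.592] [[0.18, 0.98, -0.01], [0.61, -0.12, -0.78], [-0.77, 0.14, -0.62]]
top [[347.93701660738196, 0.0, 256.82597675544594], [0.0, 347.93701660738196, 187.7544712381098], [0.0, 0.0, 1.0]] -0.10123919863164864 [0.463 0.128 0.916] [[-0.01, -1.0, 0.0], [-0.99, 0.01, -0.16], [0.16, -0.01, -0.99]]
{'time_s': 0.1, 'joint_positions': array([-7.47140247e+01,  1.83471099e+01,  8.96999826e+01, -1.81475017e-03,
        7.20431241e+01, -1.14557518e+00]), 'joint_vel': array([ 0.05534587, -0.13198399, -0.20986369,  0.06369317,  0.10685443,
        0.01951101]), 'effort': array([ 5.11189137e-04, -4.16409087e+01, -2.34705234e+01,  9.60821438e-06,
        4.93454820e-03,  1.03500466e-05]), 'tool_pos': array([ 0.16253253, -0.55110654,  0.23057119]), 'tool_rot': array([[ 9.59155586e-01,  2.82878709e-01, -4.44181387e-04],
       [ 2.82879058e-01, -9.59154396e-01,  1.51092866e-03],
       [ 1.37101911e-06, -1.57486528e-03, -9.99998760e-01]]), 'ft_force': array([ 1.00789924,  0.08899616, -0.39858137]), 'ft_torque': array([ 0.00477928, -0.01564007, -0.00558607]), 'finger_force': 0.0, 'width': 0.0855535979770068}
```

View pics/top0.png

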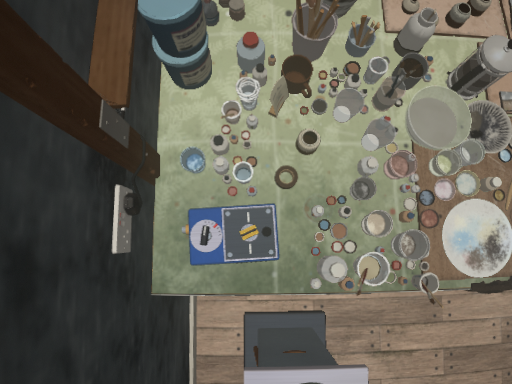

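View pics/scene0.png

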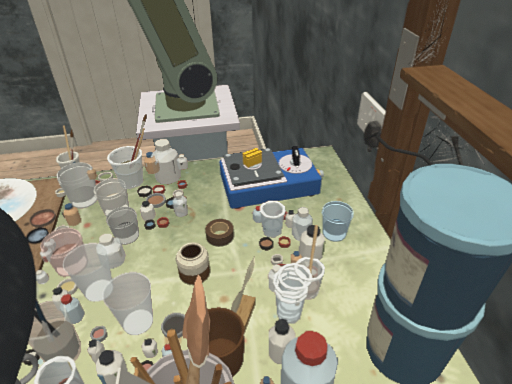

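Top view: the box spans about (188,207)–(279,264), the vent is at about (206,235) and the yellow fastener at about (250,232). I'll zoom in and measure.

```bash
python3 - <<'E'
from h import *
im=cv2.imread("pics/top0.png")
c=im[198:272,182:286]; cv2.imwrite("pics/crop.png",cv2.resize(c,None,fx=7.5,fy=7.5,interpolation=cv2.INTER_CUBIC))
from scipy.optimize import least_squares
h=cv2.cvtColor(im,cv2.COLOR_BGR2HSV)
m=cv2.inRange(h,(100,120,50),(130,255,255)); m[:200]=0;m[270:]=0;m[:,:182]=0;m[:,290:]=0
ps=cv2.findNonZero(m).reshape(-1,2); w=atz("top",ps.astype(float),np.full(len(ps),.056))
r=cv2.minAreaRect(w[:,:2].astype(np.float32)); print("rect",r,cv2.boxPoints(r))
y=cv2.inRange(h,(18,140,120),(35,255,255)); y[:200]=0;y[270:]=0;y[:,:230]=0;y[:,270:]=0
q=cv2.findNonZero(y).reshape(-1,2).astype(float); wy=atz("top",q,np.full(len(q),.107)); print("yel",len(q),wy.mean(0),cv2.minAreaRect(wy[:,:2].astype(np.float32)))
E
```

```text
rect ((0.4898918867111206, 0.18333594501018524), (0.13577477633953094, 0.2160293012857437), 3.3100569248199463) [[0.4158811  0.2872506 ]
 [0.42835444 0.07158173]
 [0.5639027  0.07942128]
 [0.55142933 0.29509017]]
yel 105 [0.49235792 0.14369865 0.107     ] ((0.4932096600532532, 0.14398014545440674), (0.020609771832823753, 0.037234608083963394), 26.09783363342285)
```

View pics/crop.png

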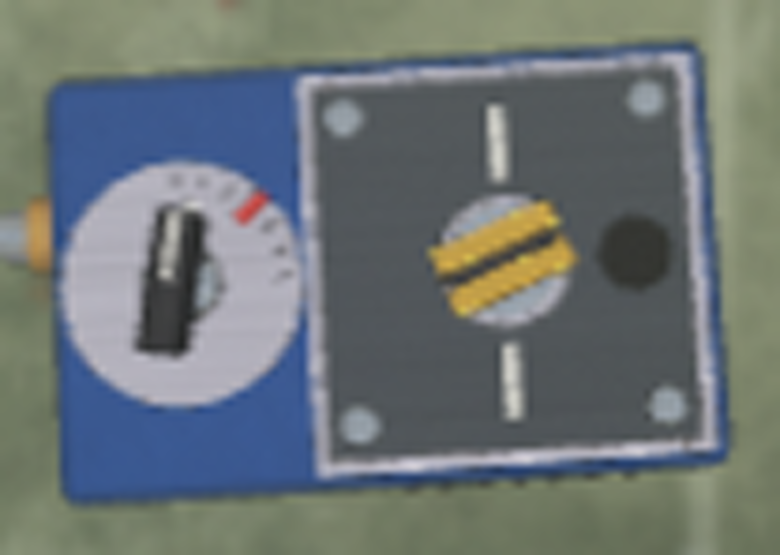

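```bash
python3 - <<'E'
from h import *
im=cv2.imread("pics/top0.png")
D=dict(m1=(498,143,.073),m2=(513,380,.073),dial=(181,284,.059),red=(253,208,.062),s1=(440,278,.107),s2=(556,236,.107),pad=(635,252,.076),h1=(183,207,.095),h2=(162,352,.095),c1=(343,118,.075),c2=(646,100,.075),c3=(361,425,.075),c4=(668,405,.075),
k1=(52,85,.056),k2=(698,43,.056),k3=(68,500,.056),k4=(730,462,.056))
W={}
for k,(u,v,z) in D.items():
    W[k]=atz("top",[(182+(u+.5)/7.5-.5,198+(v+.5)/7.5-.5)],[z])[0]; print(k,W[k].round(4))
g=lambda a,b:np.degrees(np.arctan2(*(W[b]-W[a])[[1,0]])).round(2)
print("yaw marks",g('m2','m1'),"c",g('c3','c1'),g('c4','c2'),g('c2','c1')-90,g('c4','c3')-90,g('k2','k1')-90,g('k4','k3')-90,g('k3','k1'))
print("corner ctr",sum(W[k] for k in('k1','k2','k3','k4'))/4, "screws ctr",sum(W[k] for k in('c1','c2','c3','c4'))/4)
print("slot",g('s1','s2'),(W['s1']+W['s2'])/2,"handle",g('h2','h1'),(W['h1']+W['h2'])/2)
b=np.radians(3.5)
print("red dir",g('dial','red'),np.linalg.norm(W['red'][:2]-W['dial'][:2]))
# depth check
d=np.load("topd.npy"); K,k1,R,t=P("top")
for n,(u,v) in dict(pad=(635,252),cover=(420,180),box=(120,120),fast=(480,290)).items():
    uv=np.array([182+u/7.5,198+v/7.5]); s,_,_=ray("top",[uv]); z=d[int(round(uv[1])),int(round(uv[0]))]; print(n,((s[0]*z-t)@R).round(4))
E
```

```text
m1 [0.5311 0.1456 0.073 ]
m2 [0.4552 0.141  0.073 ]
dial [0.4866 0.2496 0.059 ]
red [0.5112 0.2259 0.062 ]
s1 [0.4868 0.1629 0.107 ]
s2 [0.4995 0.1271 0.107 ]
pad [0.4956 0.1018 0.076 ]
h1 [0.5097 0.2442 0.095 ]
h2 [0.4645 0.2502 0.095 ]
c1 [0.5393 0.1956 0.075 ]
c2 [0.5445 0.0976 0.075 ]
c3 [0.4413 0.1894 0.075 ]
c4 [0.447  0.0917 0.075 ]
k1 [0.5524 0.2939 0.056 ]
k2 [0.5652 0.0795 0.056 ]
k3 [0.4169 0.2861 0.056 ]
k4 [0.4281 0.071  0.056 ]
yaw marks 3.41 c 3.6 3.46 3.049999999999997 3.3299999999999983 3.4099999999999966 2.989999999999995 3.32
corner ctr [0.49067412 0.18261299 0.056     ] screws ctr [0.49304288 0.14358702 0.075     ]
slot -70.51 [0.49313851 0.14497023 0.107     ] handle -7.57 [0.4871112  0.24718625 0.095     ]
red dir -44.0 0.03410191728593843
pad [0.4945 0.1008 0.0781]
cover [0.5181 0.1696 0.0748]
box [0.5397 0.27   0.0557]
fast [0.482  0.1495 0.1085]
```

Request:
play_rows(
  slide=[
    [0.054, -0.0675, 0],
    [0.054, -0.0675, 0],
    [0.054, -0.0675, 0],
    [0.054, -0.0675, 0],
    [0.054, -0.0675, 0],
  ],
  angular=[
    [0, 0, 0],
    [0, 0, 0],
    [0, 0, 0],
    [0, 0, 0],
    [0, 0, 0],
  ],
  gripper=[1, 1, 1, 1, 1],
  force=30,
)

```text
time_s: 0.6
tool_pos: [0.2446, -0.3496, 0.231]
tool_rot: [[0.959, 0.282, -0.0], [0.282, -0.959, 0.001], [0.0, -0.001, -1.0]]
ft_force: [1.0, -0.7, 0.6]
width: 0.0857
finger_force: 0.0
```

Request:
play_rows(
  slide=[
    [0.054, -0.0675, 0],
    [0.054, -0.0675, 0],
    [0.054, -0.0675, 0],
    [0.054, -0.0675, 0],
    [0.054, -0.0675, 0],
  ],
  angular=[
    [0, 0, 0],
    [0, 0, 0],
    [0, 0, 0],
    [0, 0, 0],
    [0, 0, 0],
  ],
  gripper=[1, 1, 1, 1, 1],
)

```text
time_s: 1.1
tool_pos: [0.3262, -0.1497, 0.2312]
tool_rot: [[0.959, 0.282, 0.0], [0.282, -0.959, -0.0], [0.0, 0.0, -1.0]]
ft_force: [1.6, -0.0, -0.0]
width: 0.0854
finger_force: 0.0
```

Request:
play_rows(
  slide=[
    [0.054, -0.0675, 0],
    [0.054, -0.0675, 0],
    [0.054, -0.0675, 0],
    [0.054, -0.0675, 0],
    [0.054, -0.0675, 0],
  ],
  angular=[
    [0, 0, 0],
    [0, 0, 0],
    [0, 0, 0],
    [0, 0, 0],
    [0, 0, 0],
  ],
  gripper=[1, 1, 1, 1, 1],
)

```text
time_s: 1.6
tool_pos: [0.408, 0.0504, 0.2311]
tool_rot: [[0.959, 0.283, -0.0], [0.283, -0.959, -0.0], [-0.0, 0.0, -1.0]]
ft_force: [1.1, -0.4, 0.4]
width: 0.0858
finger_force: 0.0
```

Request:
play_rows(
  slide=[
    [0.054, -0.0675, 0],
    [0.054, -0.0675, 0],
    [0.054, -0.0675, 0],
    [0.054, -0.0675, 0],
    [0.054, -0.0675, 0],
  ],
  angular=[
    [0, 0, 0],
    [0, 0, 0],
    [0, 0, 0],
    [0, 0, 0],
    [0, 0, 0],
  ],
  gripper=[1, 1, 1, 1, 1],
)

```text
time_s: 2.1
tool_pos: [0.4898, 0.2504, 0.2308]
tool_rot: [[0.959, 0.283, -0.001], [0.283, -0.959, -0.001], [-0.001, 0.0, -1.0]]
ft_force: [1.3, -1.2, 0.6]
width: 0.0853
finger_force: 0.0
```

Request:
play_rows(
  slide=[
    [0, 0, 0],
    [0, 0, 0],
    [0, 0, 0],
    [0, 0, 0],
    [0, 0, 0],
  ],
  angular=[
    [0, 0, -0.045],
    [0, 0, -0.045],
    [0, 0, -0.045],
    [0, 0, -0.045],
    [0, 0, -0.045],
  ],
  gripper=[1, 1, 1, 1, 1],
)

```text
time_s: 2.6
tool_pos: [0.4894, 0.2486, 0.2307]
tool_rot: [[0.541, 0.841, -0.001], [0.841, -0.541, -0.001], [-0.001, -0.001, -1.0]]
ft_force: [0.4, -0.3, -0.0]
width: 0.0856
finger_force: 0.0
```

Request:
play_rows(
  slide=[
    [0, 0, 0],
    [0, 0, 0],
    [0, 0, 0],
    [0, 0, 0],
    [0, 0, 0],
  ],
  angular=[
    [0, 0, -0.045],
    [0, 0, -0.045],
    [0, 0, -0.045],
    [0, 0, -0.045],
    [0, 0, -0.045],
  ],
  gripper=[1, 1, 1, 1, 1],
)

```text
time_s: 3.1
tool_pos: [0.4894, 0.2485, 0.2308]
tool_rot: [[-0.135, 0.991, -0.001], [0.991, 0.135, -0.001], [-0.0, -0.001, -1.0]]
ft_force: [0.4, 0.0, -0.4]
width: 0.085
finger_force: 0.0
```

Request:
play_rows(
  slide=[
    [0, 0, 0],
    [0, 0, 0],
    [0, 0, 0],
    [0, 0, 0],
    [0, 0, 0],
  ],
  angular=[
    [0, 0, -0.045],
    [0, 0, -0.045],
    [0, 0, -0.045],
    [0, 0, -0.045],
    [0, 0, -0.045],
  ],
  gripper=[1, 1, 1, 1, 1],
)

```text
time_s: 3.6
tool_pos: [0.4894, 0.2485, 0.2308]
tool_rot: [[-0.746, 0.666, -0.001], [0.666, 0.746, -0.001], [0.0, -0.001, -1.0]]
ft_force: [-0.4, 0.0, -0.7]
width: 0.0855
finger_force: 0.0
```

Request:
play_rows(
  slide=[
    [0, 0, 0],
    [0, 0, 0],
    [0, 0, 0],
    [0, 0, 0],
    [0, 0, 0],
  ],
  angular=[
    [0, 0, -0.045],
    [0, 0, -0.045],
    [0, 0, -0.045],
    [0, 0, -0.045],
    [0, 0, 0],
  ],
  gripper=[1, 1, 1, 1, 1],
)

```text
time_s: 4.1
tool_pos: [0.4894, 0.2485, 0.2308]
tool_rot: [[-0.986, 0.168, -0.001], [0.168, 0.986, -0.001], [0.001, -0.001, -1.0]]
ft_force: [0.3, 0.8, 0.5]
width: 0.0854
finger_force: 0.0
```

Request:
play_rows(
  slide=[
    [0.0048, 0, 0],
    [0, 0, 0.05],
    [0, 0, 0.05],
    [0, 0, 0.05],
    [0, 0, 0.05],
  ],
  angular=[
    [0, 0, -0.012],
    [0, 0, 0],
    [0, 0, 0],
    [0, 0, 0],
    [0, 0, 0],
  ],
  gripper=[0.45, 0.45, 0.45, 0.45, 0.45],
  force=30,
)

```text
time_s: 4.6
tool_pos: [0.4871, 0.249, 0.1302]
tool_rot: [[-0.991, 0.134, -0.0], [0.134, 0.991, -0.0], [0.0, -0.0, -1.0]]
ft_force: [-0.1, -0.1, -0.1]
width: 0.0384
finger_force: 0.0
```

```bash
python3 - <<'E'
from h import *
s=bot.get_state(); print(s['tool_pos'],s['width'],s['joint_positions'].round(1))
im,d=bot.get_image("scene"); cv2.imwrite("pics/s1.png",cv2.resize(im[110:220,190:350],None,fx=5,fy=5,interpolation=cv2.INTER_CUBIC))
E
```

```text
[0.48711093 0.24896117 0.13021239] 0.03836720010466668 [ 25.9  20.7 101.9  -0.   57.5 -56.4]
```

View pics/s1.png

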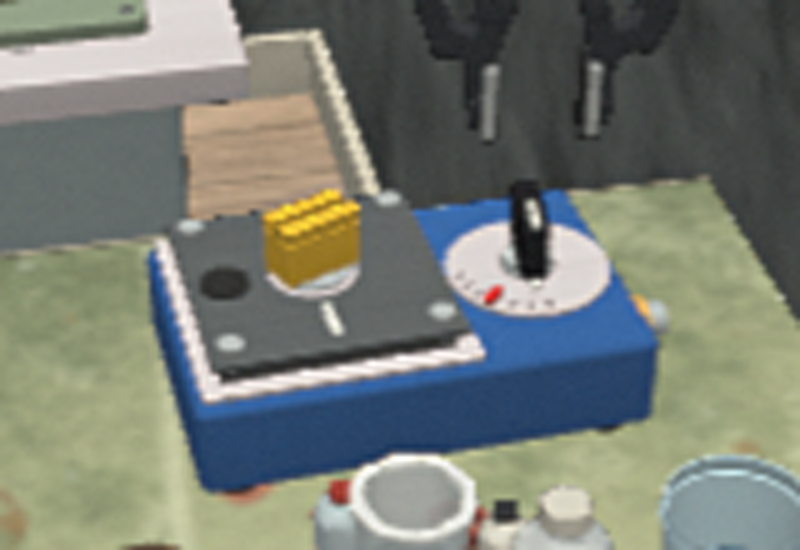

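The open fingers straddle the vent handle (handle at about (528,230) in the crop, fingers at 487 and 593). I'll descend and grip.

Request:
play_rows(
  slide=[
    [0, 0, 0.04],
    [0, 0, 0.04],
    [0, 0, 0.04],
    [0, 0, 0],
    [0, 0, 0],
  ],
  angular=[
    [0, 0, 0],
    [0, 0, 0],
    [0, 0, 0],
    [0, 0, 0],
    [0, 0, 0],
  ],
  gripper=[0.45, 0.45, 0.45, 0.45, 0.45],
)

```text
time_s: 5.15
tool_pos: [0.4876, 0.2492, 0.0718]
tool_rot: [[-0.991, 0.132, 0.0], [0.132, 0.991, -0.0], [-0.0, -0.0, -1.0]]
ft_force: [0.9, -0.3, -0.1]
width: 0.0386
finger_force: 0.0
```

Request:
play_rows(
  slide=[
    [0, 0, 0],
    [0, 0, 0],
    [0, 0, 0],
    [0, 0, 0],
    [0, 0, 0],
  ],
  angular=[
    [0, 0, 0],
    [0, 0, 0],
    [0, 0, 0],
    [0, 0, 0],
    [0, 0, 0],
  ],
  gripper=[0.0, 0.0, 0, 0, 0],
  force=20,
)

```text
time_s: 5.65
tool_pos: [0.4879, 0.2481, 0.0728]
tool_rot: [[-0.991, 0.13, 0.002], [0.13, 0.991, -0.001], [-0.002, -0.001, -1.0]]
ft_force: [-0.2, -5.9, 4.5]
width: 0.0136
finger_force: 25.2
```

Request:
play_rows(
  slide=[
    [0, -0.002, 0],
    [0, -0.001, 0],
    [0, 0, 0],
    [0, 0, 0],
    [0, 0, 0],
  ],
  angular=[
    [0, 0, 0],
    [0, 0, 0.03],
    [0, 0, 0.03],
    [0, 0, 0.03],
    [0, 0, 0.03],
  ],
  gripper=[0, 0, 0, 0, 0],
)

```text
time_s: 6.15
tool_pos: [0.488, 0.2483, 0.0728]
tool_rot: [[-0.872, 0.49, 0.003], [0.49, 0.872, 0.002], [-0.002, 0.003, -1.0]]
ft_force: [-1.1, 0.3, 5.9]
width: 0.0133
finger_force: 25.2
```

Request:
play_rows(
  slide=[
    [0, 0, 0],
    [0, 0, 0],
    [0, 0, 0],
    [0, 0, 0],
    [0, 0, 0],
  ],
  angular=[
    [0, 0, 0.03],
    [0, 0, 0.03],
    [0, 0, 0.02],
    [0, 0, 0],
    [0, 0, 0],
  ],
  gripper=[0, 0, 0, 0, 0],
)

```text
time_s: 6.65
tool_pos: [0.4881, 0.2484, 0.0728]
tool_rot: [[-0.725, 0.689, 0.003], [0.689, 0.725, 0.002], [-0.001, 0.004, -1.0]]
ft_force: [-0.5, -0.1, 5.4]
width: 0.0134
finger_force: 25.2
```

```bash
python3 - <<'E'
from h import *
im=cv2.imread("pics/top0.png").astype(float)[200:270,184:226]
b,g,r=im[...,0],im[...,1],im[...,2]; w=np.clip(r-np.maximum(b,g)-40,0,None); w[:, :]*=1
yy,xx=np.mgrid[200:270,184:226]; k=(xx>208)&(yy<235); w=w*k
uv=[(xx*w).sum()/w.sum(),(yy*w).sum()/w.sum()]; print(uv,(w>0).sum()); p=atz("top",[uv],[.0625])[0]; print(p)
# dial ellipse
hs=cv2.cvtColor(cv2.imread("pics/top0.png"),cv2.COLOR_BGR2HSV); m=cv2.inRange(hs,(0,0,60),(179,75,255)); m[:, :188]=0; m[:,224:]=0; m[:217]=0;m[255:]=0
cs=cv2.findContours(m,cv2.RETR_EXTERNAL,cv2.CHAIN_APPROX_NONE)[0]; c=max(cs,key=cv2.contourArea); h=cv2.convexHull(c); e=cv2.fitEllipse(c); print(e,e and atz("top",[e[0]],[.059]))
for ax in ((.487,.2485),(.4867,.2475),atz("top",[e[0]],[.059])[0][:2]): print(np.degrees(np.arctan2(p[1]-ax[1],p[0]-ax[0])),np.hypot(p[1]-ax[1],p[0]-ax[0]))
s=bot.get_state(); print(s['tool_pos'],s['ft_force'],s['ft_torque'],np.degrees(np.arctan2(-s['tool_rot'][1,0],-s['tool_rot'][0,0])))
E
```

```text
[np.float64(214.9276595744681), np.float64(225.3)] 10
[0.51113332 0.22675955 0.0625    ]
((206.51364135742188, 236.79196166992188), (33.52547073364258, 40.87995910644531), 52.36192321777344) [[0.48331308 0.24755226 0.059     ]]
-42.01404445496904 0.032481756153748216
-40.32657461633742 0.03204923662634163
-36.774255420548315 0.03473186979209422
[0.48814807 0.24843798 0.07275847] [-0.50748809 -0.11619039  5.35190273] [-0.10484159  0.01827035 -0.06098668] -43.542769155403036
```

Request:
play_rows(
  slide=[
    [0, 0, 0],
    [0, 0, 0],
    [0, 0, 0],
    [0, 0, 0],
    [0, 0, -0.04],
  ],
  angular=[
    [0, 0, 0],
    [0, 0, 0],
    [0, 0, 0],
    [0, 0, 0],
    [0, 0, 0],
  ],
  gripper=[0.4, 0.4, 0.4, 0.4, 0.4],
)

```text
time_s: 7.15
tool_pos: [0.4852, 0.2467, 0.0891]
tool_rot: [[-0.725, 0.688, -0.006], [0.689, 0.725, -0.003], [0.002, -0.006, -1.0]]
ft_force: [0.1, 0.1, -0.3]
width: 0.0339
finger_force: 0.0
```

Request:
play_rows(
  slide=[
    [0, 0, -0.06],
    [0, 0, -0.06],
    [0, 0, -0.06],
    [0, 0, -0.04],
    [0, 0, 0],
  ],
  angular=[
    [0, 0, 0],
    [0, 0, 0],
    [0, 0, 0],
    [0, 0, 0],
    [0, 0, 0],
  ],
  gripper=[0.4, 0.4, 0.5, 0.5, 0.5],
)

```text
time_s: 7.65
tool_pos: [0.4887, 0.2484, 0.2043]
tool_rot: [[-0.725, 0.688, 0.006], [0.688, 0.725, 0.003], [-0.002, 0.006, -1.0]]
ft_force: [0.6, -0.0, -0.6]
width: 0.0426
finger_force: 0.0
```

Request:
play_rows(
  slide=[
    [-0.055, -0.057, 0],
    [-0.055, -0.057, 0],
    [-0.055, -0.057, 0],
    [-0.055, -0.057, 0],
    [-0.055, -0.057, 0],
  ],
  angular=[
    [0, 0, 0],
    [0, 0, 0],
    [0, 0, 0],
    [0, 0, 0],
    [0, 0, 0],
  ],
  gripper=[0.5, 0.5, 0.5, 0.5, 0.5],
)

```text
time_s: 8.15
tool_pos: [0.4877, 0.0481, 0.1998]
tool_rot: [[-0.726, 0.688, -0.002], [0.688, 0.726, -0.0], [0.002, -0.002, -1.0]]
ft_force: [-0.1, 0.5, -0.2]
width: 0.043
finger_force: 0.0
```

```bash
python3 - <<'E'
from h import *
for n,(a,b,c,d),f in(("top",(208,262,182,236),11),("scene",(138,178,272,326),11)):
    im=np.mean([bot.get_image(n)[0] for _ in range(4)],0); cv2.imwrite(f"pics/{n}2full.png",im.astype(np.uint8))
    cv2.imwrite(f"pics/{n}2.png",cv2.resize(im[a:b,c:d].astype(np.uint8),None,fx=f,fy=f,interpolation=cv2.INTER_CUBIC))
E
```

```text
(no output)
```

View pics/top2.png

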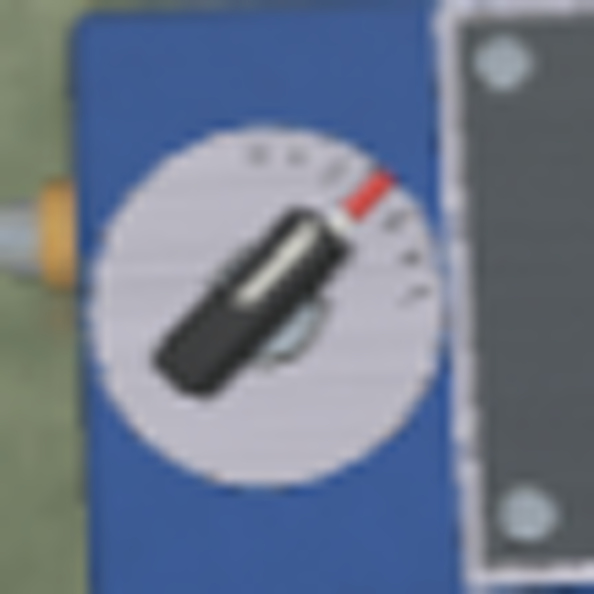

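View pics/scene2.png

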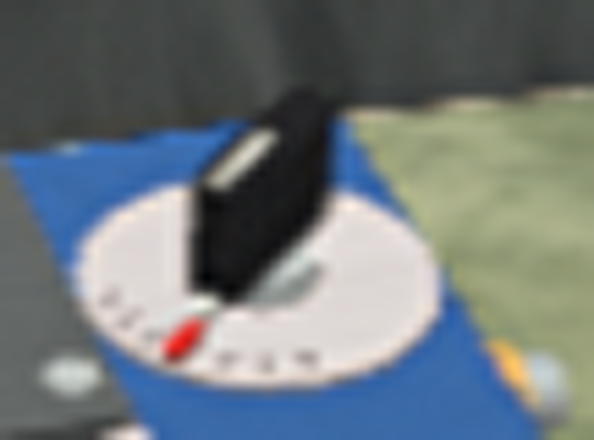

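The pointer in the top crop runs from about (181,378) to (325,225) and aims at the red mark at about (370,195). It is close, so I'll work out the angles.

```bash
python3 - <<'E'
from h import *
f=lambda u,v,z:atz("top",[(182+(u+.5)/11-.5,208+(v+.5)/11-.5)],[z])[0]
r=f(370,195,.0625); d=f(266.5,306.5,.059); a=f(181,378,.095); b=f(325,225,.095)
p1=f(243,300,.095);p2=f(312,230,.095)
w1=f(345,217,.066)
an=lambda p,q:np.degrees(np.arctan2(q[1]-p[1],q[0]-p[0]))
print("red",r,an(d,r),np.hypot(*(r-d)[:2]),"dial",d,"handle",an(a,b),(a+b)/2,np.hypot(*(b-a)[:2]),"stripe",an(p1,p2),p1,p2,"w",an(d,w1))
r1,r2=f(352,214,.0625),f(388,178,.0625);print("red long axis",an(r1,r2))
# alternative axis from handle centre
h=(a+b)/2; print("red from handle ctr",an(h,r))
# model overlay: predicted points for axis d & both cams
im=cv2.imread("pics/top2full.png").astype(float); B,G,R=cv2.split(im); w=np.clip(R-np.maximum(B,G)-20,0,None); w[:,:208]=0;w[:,222:]=0;w[:218]=0;w[234:]=0
yy,xx=np.mgrid[:384,:512]; uv=[(xx*w).sum()/w.sum(),(yy*w).sum()/w.sum()]; p=atz("top",[uv],[.0625])[0]; print("cent",p,an(d,p),an(h,p))
im=cv2.imread("pics/scene2full.png").astype(float); B,G,R=cv2.split(im); w=np.clip(R-np.maximum(B,G)-40,0,None); w[:,:280]=0;w[:,296:]=0;w[:160]=0;w[:, :]*=1;w[175:]=0
uv=[(xx*w).sum()/w.sum(),(yy*w).sum()/w.sum()]; p=atz("scene",[uv],[.0625])[0]
g=lambda u,v,z:atz("scene",[(272+(u+.5)/11-.5,138+(v+.5)/11-.5)],[z])[0]
ds=(g(75,282,.059)+g(442,282,.059)+g(258,180,.059)+g(262,387,.059))/4
print("scene red",p,"dial",ds,an(ds,p),np.hypot(*(p-ds)[:2]),"stripe",an(g(268,135,.095),g(215,187,.095)))
E
```

```text
red [0.5111974 0.2261365 0.0625   ] -43.524873478298595 0.033803470193865315 dial [0.48668733 0.24941591 0.059     ] handle -43.18668644612929 [0.48678199 0.24720961 0.095     ] 0.044454070988946784 stripe -44.52037254335263 [0.4870795  0.24938049 0.095     ] [0.50193197 0.23477462 0.095     ] w -43.03377961764437
red long axis -44.95618414134242
red from handle ctr -40.79771298918006
cent [0.51106203 0.22678665 0.0625    ] -42.8733546018681 -40.068587663809645
scene red [0.51443152 0.22470035 0.0625    ] dial [0.49158298 0.24777827 0.059     ] -45.2861629072179 0.03247531914160017 stripe -42.759175109261825
```

The vent agrees with the mark within about a degree. Next is the fastener.

Request:
play_rows(
  slide=[
    [0, 0, 0],
    [0, 0, 0],
    [0, 0, 0],
    [0, 0, 0],
    [0, 0, 0],
  ],
  angular=[
    [0, 0, 0.0375],
    [0, 0, 0.0375],
    [0, 0, 0.0375],
    [0, 0, 0.0375],
    [0, 0, 0],
  ],
  gripper=[0.55, 0.55, 0.55, 0.55, 0.55],
)

```text
time_s: 9.05
tool_pos: [0.4887, 0.0506, 0.2011]
tool_rot: [[-0.336, 0.942, -0.0], [0.942, 0.336, 0.0], [0.0, -0.0, -1.0]]
ft_force: [0.4, -0.0, 0.1]
width: 0.047
finger_force: 0.0
```

Request:
play_rows(
  slide=[
    [0.058, 0.025, 0],
    [0.058, 0.025, 0],
    [0.058, 0.025, 0],
    [0, 0, 0],
    [0, 0, 0],
  ],
  angular=[
    [0, 0, 0],
    [0, 0, 0],
    [0, 0, 0],
    [0, 0, 0],
    [0, 0, 0],
  ],
  gripper=[0.55, 0.55, 0.55, 0.55, 0.55],
)

```text
time_s: 9.55
tool_pos: [0.4947, 0.1448, 0.201]
tool_rot: [[-0.338, 0.941, -0.001], [0.941, 0.338, -0.001], [-0.0, -0.001, -1.0]]
ft_force: [-0.2, -0.5, -0.1]
width: 0.047
finger_force: 0.0
```

Request:
play_rows(
  slide=[
    [-0.002, -0.0033, 0.056],
    [0, 0, 0.06],
    [0, 0, 0.06],
    [0, 0, 0.06],
    [0, 0, 0],
  ],
  angular=[
    [0, 0, 0],
    [0, 0, 0],
    [0, 0, 0],
    [0, 0, 0],
    [0, 0, 0],
  ],
  gripper=[0.55, 0.55, 0.55, 0.55, 0.55],
)

```text
time_s: 10.05
tool_pos: [0.4908, 0.1409, 0.08]
tool_rot: [[-0.334, 0.943, -0.009], [0.943, 0.334, -0.003], [0.0, -0.009, -1.0]]
ft_force: [-1.0, -0.6, -0.3]
width: 0.0472
finger_force: 0.0
```

Request:
play_rows(
  slide=[
    [0, 0, 0],
    [0, 0, 0],
    [0, 0, 0],
    [0, 0, 0],
    [0, 0, 0],
  ],
  angular=[
    [0, 0, 0],
    [0, 0, 0],
    [0, 0, 0],
    [0, 0, 0],
    [0, 0, 0],
  ],
  gripper=[0.1, 0.1, 0.1, 0.1, 0.1],
  force=20,
)

```text
time_s: 10.55
tool_pos: [0.4947, 0.1426, 0.0846]
tool_rot: [[-0.334, 0.943, 0.003], [0.943, 0.334, 0.0], [-0.001, 0.003, -1.0]]
ft_force: [0.3, -1.7, 3.9]
width: 0.0219
finger_force: 19.3
```

Request:
play_rows(
  slide=[
    [0, 0, 0],
    [0, 0, 0],
    [0, 0, 0],
    [0, 0, 0],
    [0, 0, 0],
  ],
  angular=[
    [0, 0, -0.03],
    [0, 0, -0.03],
    [0, 0, -0.03],
    [0, 0, -0.03],
    [0, 0, -0.03],
  ],
  gripper=[0.1, 0.1, 0.1, 0.1, 0.1],
)

```text
time_s: 11.05
tool_pos: [0.4944, 0.1425, 0.0842]
tool_rot: [[-0.728, 0.686, 0.002], [0.686, 0.728, 0.0], [-0.001, 0.001, -1.0]]
ft_force: [-0.8, -0.8, 4.6]
width: 0.0217
finger_force: 19.4
```

Request:
play_rows(
  slide=[
    [0, 0, 0],
    [0, 0, 0],
    [0, 0, 0],
    [0, 0, 0],
    [0, 0, 0],
  ],
  angular=[
    [0, 0, -0.03],
    [0, 0, -0.03],
    [0, 0, -0.03],
    [0, 0, -0.03],
    [0, 0, -0.03],
  ],
  gripper=[0.1, 0.1, 0.1, 0.1, 0.1],
)

```text
time_s: 11.55
tool_pos: [0.4942, 0.1423, 0.0842]
tool_rot: [[-0.96, 0.28, 0.001], [0.28, 0.96, -0.0], [-0.001, -0.0, -1.0]]
ft_force: [-0.7, -2.7, 4.8]
width: 0.0215
finger_force: 19.4
```

Request:
play_rows(
  slide=[
    [0, 0, 0],
    [0, 0, 0],
    [0, 0, 0],
    [0, 0, 0],
    [0, 0, 0],
  ],
  angular=[
    [0, 0, -0.03],
    [0, 0, -0.03],
    [0, 0, -0.03],
    [0, 0, -0.02],
    [0, 0, 0],
  ],
  gripper=[0.1, 0.1, 0.1, 0.1, 0.1],
)

```text
time_s: 12.05
tool_pos: [0.4942, 0.1421, 0.084]
tool_rot: [[-0.998, -0.058, 0.001], [-0.058, 0.998, -0.001], [-0.001, -0.001, -1.0]]
ft_force: [-0.3, -4.3, 4.7]
width: 0.022
finger_force: 19.5
```

```bash
python3 - <<'E'
from h import *
s=bot.get_state(); print(s['tool_pos'],s['ft_force'],s['ft_torque'],np.degrees(np.arctan2(-s['tool_rot'][1,0],-s['tool_rot'][0,0])))
E
```

```text
[0.49418221 0.14213292 0.08402492] [-0.34603574 -4.2707909   4.65300333] [-0.6548512   0.1104105   0.00803363] 3.3195816882987144
```

Request:
play_rows(
  slide=[
    [0, 0, 0],
    [0, 0, 0],
    [0, 0, 0],
    [0, 0, -0.03],
    [0, 0, -0.05],
  ],
  angular=[
    [0, 0, 0],
    [0, 0, 0],
    [0, 0, 0],
    [0, 0, 0],
    [0, 0, 0],
  ],
  gripper=[0.4, 0.4, 0.4, 0.4, 0.4],
)

```text
time_s: 12.55
tool_pos: [0.4925, 0.1425, 0.122]
tool_rot: [[-0.998, -0.057, -0.005], [-0.057, 0.998, -0.001], [0.005, -0.001, -1.0]]
ft_force: [0.2, 0.7, -1.0]
width: 0.0342
finger_force: 0.0
```

Request:
play_rows(
  slide=[
    [0, 0, -0.06],
    [0, 0, -0.06],
    [0, -0.08, 0],
    [0, -0.08, 0],
    [0, -0.08, 0],
  ],
  angular=[
    [0, 0, 0],
    [0, 0, 0],
    [0, 0, 0],
    [0, 0, 0],
    [0, 0, 0],
  ],
  gripper=[0, 0, 0, 0, 0],
)

```text
time_s: 13.05
tool_pos: [0.5007, 0.0221, 0.1834]
tool_rot: [[-0.998, -0.058, 0.001], [-0.058, 0.998, 0.0], [-0.001, 0.0, -1.0]]
ft_force: [-0.4, -1.0, -0.8]
width: 0.0001
finger_force: 0.0
```

```bash
python3 - <<'E'
from h import *
im=np.mean([bot.get_image("top")[0] for _ in range(4)],0).astype(np.uint8)
cv2.imwrite("pics/top3.png",cv2.resize(im[198:272,182:286],None,fx=7.5,fy=7.5,interpolation=cv2.INTER_CUBIC))
E
```

```text
(no output)
```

View pics/top3.png

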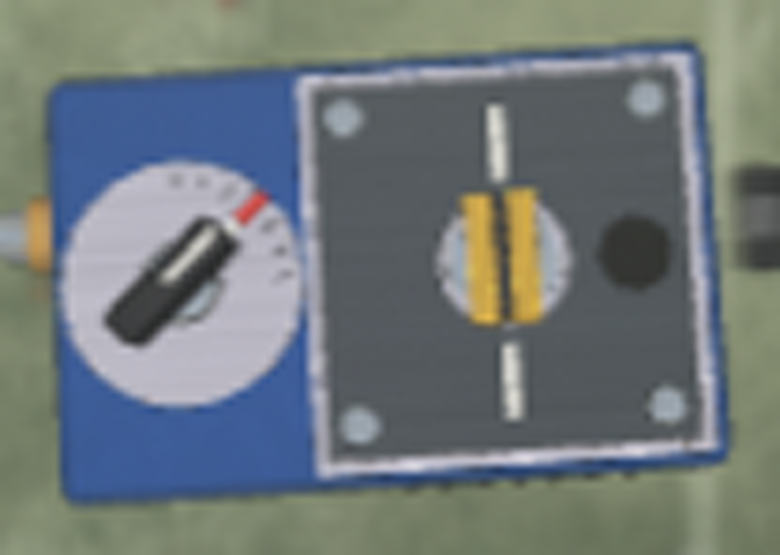

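The slot (about (503,258)) is in line with the white marks at (498,143) and (513,380), and the vent points at the red mark. Next I'll press on the pad.

Request:
play_rows(
  slide=[
    [0, 0.079, 0],
    [0, 0.078, 0],
    [0, 0, 0],
    [0, 0, 0.06],
    [0, 0, 0.06],
  ],
  angular=[
    [0, 0, 0],
    [0, 0, 0],
    [0, 0, 0],
    [0, 0, 0],
    [0, 0, 0],
  ],
  gripper=[0, 0, 0, 0, 0],
)

```text
time_s: 13.75
tool_pos: [0.4967, 0.1026, 0.1232]
tool_rot: [[-0.998, -0.06, 0.003], [-0.06, 0.998, 0.001], [-0.003, 0.0, -1.0]]
ft_force: [0.7, 0.0, -0.3]
width: 0.0001
finger_force: 0.0
```

Request:
play_rows(
  slide=[
    [0, 0, 0.05],
    [0, 0, 0.026],
    [0, 0, 0],
    [0, 0, 0],
    [0, 0, 0],
  ],
  angular=[
    [0, 0, 0],
    [0, 0, 0],
    [0, 0, 0],
    [0, 0, 0],
    [0, 0, 0],
  ],
  gripper=[0, 0, 0, 0, 0],
)

```text
time_s: 14.25
tool_pos: [0.4969, 0.1015, 0.0862]
tool_rot: [[-0.998, -0.058, 0.002], [-0.058, 0.998, 0.0], [-0.002, 0.0, -1.0]]
ft_force: [-0.1, -0.5, 0.2]
width: -0.0
finger_force: 0.0
```

Now I'll press in small steps.

Request:
play_rows(
  slide=[
    [0, 0, 0.008],
    [0, 0, 0.008],
    [0, 0, 0.004],
    [0, 0, 0.004],
    [0, 0, 0],
  ],
  angular=[
    [0, 0, 0],
    [0, 0, 0],
    [0, 0, 0],
    [0, 0, 0],
    [0, 0, 0],
  ],
  gripper=[0, 0, 0, 0, 0],
)

```text
time_s: 14.75
tool_pos: [0.4962, 0.1011, 0.0737]
tool_rot: [[-0.998, -0.057, 0.0], [-0.057, 0.998, -0.0], [-0.0, -0.0, -1.0]]
ft_force: [-2.7, -0.3, 6.4]
width: 0.0
finger_force: 3.2
```

Request:
play_rows(
  slide=[
    [0, 0, 0.004],
    [0, 0, 0.004],
    [0, 0, 0.002],
    [0, 0, 0],
    [0, 0, 0],
  ],
  angular=[
    [0, 0, 0],
    [0, 0, 0],
    [0, 0, 0],
    [0, 0, 0],
    [0, 0, 0],
  ],
  gripper=[0, 0, 0, 0, 0],
)

```text
time_s: 15.25
tool_pos: [0.4962, 0.1011, 0.0694]
tool_rot: [[-0.998, -0.057, 0.0], [-0.057, 0.998, 0.0], [-0.0, 0.0, -1.0]]
ft_force: [-2.4, -0.2, 10.3]
width: -0.0001
finger_force: 5.1
```

Request:
play_rows(
  slide=[
    [0, 0, 0.003],
    [0, 0, 0.002],
    [0, 0, 0],
    [0, 0, 0],
    [0, 0, 0],
  ],
  angular=[
    [0, 0, 0],
    [0, 0, 0],
    [0, 0, 0],
    [0, 0, 0],
    [0, 0, 0],
  ],
  gripper=[0, 0, 0, 0, 0],
)

```text
time_s: 15.75
tool_pos: [0.4963, 0.1012, 0.0689]
tool_rot: [[-0.998, -0.057, 0.001], [-0.057, 0.998, 0.0], [-0.001, 0.0, -1.0]]
ft_force: [-8.2, -0.8, 24.9]
width: -0.0001
finger_force: 12.4
```

```bash
python3 - <<'E'
from h import *
im,_=bot.get_image("scene"); cv2.imwrite("pics/s4.png",cv2.resize(im[130:240,190:350],None,fx=5,fy=5,interpolation=cv2.INTER_CUBIC))
s=bot.get_state(); print(s['tool_pos'],s['ft_force'])
E
```

```text
[0.49627791 0.10114614 0.06889365] [-7.5642688  -0.3970267  24.76508906]
```

View pics/s4.png

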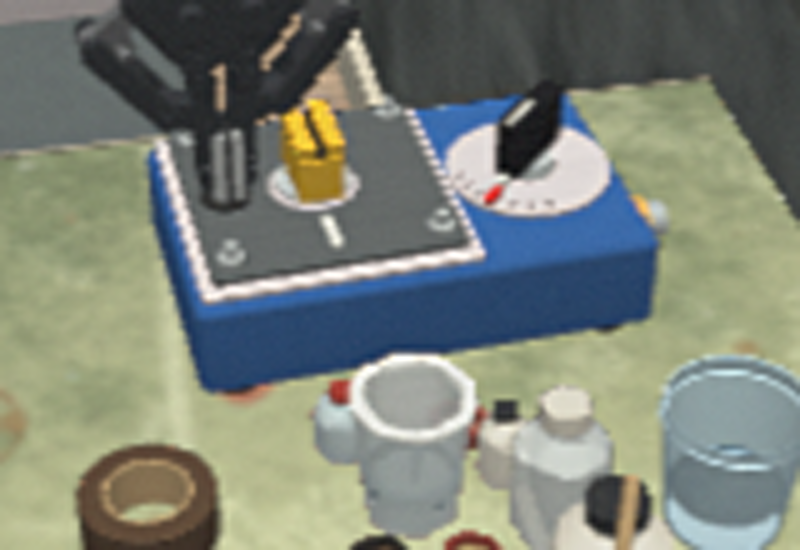

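The cover sits flush on its frame, the fingers press the pad at about (228,190), the slot is aligned with the mark at (333,232), and the vent points at the red mark at (493,193).

```bash
python3 -c "
from workcell import bot
print(bot.finish_job())"
```

```text
the job is handed in; nothing more can be done
None
```

The job is handed in at about 16 s: the vent is set to the red mark (within about 1–2° by the images), the fastener slot is lined up with the white marks, and the arm is still holding the cover down on its frame with about 25 N. The hand-in returned no verdict.

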